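Load the drain carrier and hang it on the drain rail

ROBOT

A 6-joint arm with a two-finger parallel gripper is mounted at the origin on the work surface. World frame = base frame: x ahead of the robot, y to its left, z up, the work surface at z = 0. Lengths are in m, angles in rad, forces in N, time in s.
With the tool pointing down it reaches from about 0.225 to 0.875 m from the base axis. Payload 3.4 kg.
Tool frame: the origin (TCP) lies where the fingers leave the gripper's body, on its centre line; the fingertips stand 73 mm ahead of it and the grasp point (between the pads) lies 54 mm ahead of it (manip.pinch_z is the distance from the TCP to the grasp point, in m); z points along the fingers, y is the line along which they close (so a half turn about z gives the same grasp; the last joint's range is limited). The gripper opens to 85 mm and grips with 20 to 120 N. Pads are 22 mm wide; open, the fingers measure 114 mm over their backs; the gripper's body (76 mm by 85 mm) begins 54 mm behind the grasp point. The pads swing forward as they close: fully open they stand 13 mm farther back than shut.
Start: joints at [1.098, 0.276, 1.505, -0, 1.361, -0.121], TCP at [0.198, 0.54, 0.304] pointing down, gripper open.
Joint ranges: [-2.89, 2.89], [-0.75, 2.08], [0.22, 2.7], [-1.18, 4.32], [0.11, 2.71], [-2.7, 2.7]. Speed limits (rad/s): [2.57, 2.57, 3.14, 3.14, 3.14, 3.14].

INTERFACE

Orientations are given as a unit quaternion [w, x, y, z].
In Python, from rig import readout, imaging, manip gives the robot as it stands. The module is installed in compiled form; this text tells all that it offers.
- The arm moves only by the tool servo_tool, never from a script. Its argument "moves" is a list of rows, each an object with "dp": the shift along the tool's x, y, z in units of 0.2 m (1.0 is 0.2 m), a list of three; "delta_rot": the turn, a rotation vector about the tool's x, y, z in units of 0.1 rad (1.0 is 0.1 rad), a list of three; "fingers": the opening, from 0 (shut) to 1 (fully open). In form: [{"dp": [dx, dy, dz], "delta_rot": [wx, wy, wz], "fingers": fingers}, ...]. A call has 1 to 5 rows; each row shifts and turns the commanded pose from where the row before left it, along the tool's axes as they then stand; what a row does not reach is not made up. A row lasts 1/10 s, in which the tool goes at most 50 mm and 8.59 degrees, less where a joint would pass 70% of its speed; a pose out of reach is approached as far as the arm can. A call with a number of a shift or a turn outside -1 to 1 is refused whole. A call with a gripper value outside its range is refused whole. The fingers move at their own pace and stop on an object; "force" is the grip in N (left out, the last holds). Time passes only in rows, so rows that do not move let the fingers close. It gives the time, the measured TCP pose, the force, the opening and the grip force at its end, in the units of the state.
- readout.get_state(): the state, without advancing time (a new reading comes with each control period).
- imaging.get_image(name): name is "scene" or "top" or "wrist"; returns (picture, depth): 400x640x3 uint8, red, green, blue; 400x640 float32, m along the optical axis (not along the pixel's ray), 0 where there is no reading.
- imaging.calibration(name): a dict with "intrinsics" (3x3 intrinsics, pixels), "R" (3x3) and "t" (3): a world point X has camera coordinates R X + t; the wrist camera has in their place "hand_eye" (4x4, takes a point from camera to tool coordinates, whose origin is the TCP and whose axes are the flange's). Camera axes: x right, y down, z forward; pixel columns grow to the right and rows downward; lengths in m; the calibration is good to about 2 mm. A picture is of the moment at which its call begins: read the wrist's pose just before it. calibration takes no time and is no camera call.
- manip.sign_off(): hands the job in; it is judged then, once.
The state is a dict: "clock": time; "qpos": joint angles; "qd": joint speeds; "effort": joint torques, N m; "position": TCP position; "ee_rot": TCP orientation; "contact_force": force on the tool from outside, world axes, zero at the start; "moment": the same for the moment, N m; "width": finger opening in m; "gripper_force": force on a finger pad.
Only numpy, scipy, OpenCV 4.12 (cv2) and the standard library are available. Lean on these libraries where they do the work, as an engineer would, in place of code of your own. Each camera call takes 0.05 s, during which the arm holds its last target. There are 200 camera calls.

TASK

First stand the white measuring cylinder and the tall amber sample bottle, one in each pocket of the aluminium drain carrier where it stands on the bench. Then lift the carrier by its top tab, hook it over the top rail of the drain rack at least a hand's width to one side of the black sleeve, and slide it along the rail, without lifting it off, until the sleeve is centred between its two hook straps. Leave it hanging there upright with both pieces still standing in it, and leave the other things on the bench where they are.

Things in the scene. Friction and masses are not known exactly. Their poses are not given: they have to be found in the camera images.
- carrier: Loose aluminium drain carrier, 0.35 kg. Basket 60 (x) by 129 (y), walls 45 tall, floor 4 thick; two open pockets, each 54 by 60 (y) inside, centred at x 0, y +32 and -32. Two straps (14 wide, y +36 and -36) rise from its back (+x) wall and bend backwards into hooks open downwards. Origin: centre of the basket's underside; z up, x from front to hooks, y along the two pockets.
- carrier_hook (a point): Middle between the two hooks on the underside of their roof, which rests on the rail: 39 behind (+x) the carrier's origin, 112 above it. Each hook's mouth is 18 wide in x (9 either side of this point); its rear tip reaches 26 below the roof, flaring backwards over the lowest 12 of these.
- carrier_tab (a point): Grip point of the carrier's top tab: upright plate 12 thick in carrier x, 40 wide in carrier y, from 125 to 172 above the carrier's underside, above the hooks. This point lies 41 behind (+x) the origin and 152 above it.
- cylinder: Loose white plastic measuring cylinder, 130 tall, shaft 30 diameter, round foot 42 diameter and 12 tall, heavy at the foot. Origin: centre of its underside, z up. About 70 g.
- bottle: Loose tall amber sample bottle, 130 tall, body 40 diameter up to height 85, black cap 32 diameter from height 98 to 130. Origin: centre of its underside, z up. About 100 g.
- rack: Fixed steel drain rack. Round top rail, 10 diameter, axis 185 above the bench, along rack y between posts 192 tall at y +225 and -225. A flat backing strip (105 to 125 above the bench, front face 8 to -x of the rail's axis) props the hung straps. Origin: on the bench below the rail's middle; +x to the back. The carrier hangs with its basket on the -x side, its x along rack x.
- sleeve: Black rubber sleeve on the rail, flush with it, 40 long: the mark. Origin: on the rail's axis at the sleeve's middle; y along the rail, x and z as for the rack. A low white drip tray (75 by 150, 12 tall) stands on the bench below it on the -x side.
- crucible: Bystander: small white porcelain crucible, 40 wide, 30 tall. Origin: middle of its underside.
- vial: Bystander: short amber capped vial, 28 wide, 45 tall. Origin: middle of its underside.
- beaker: Bystander: glass beaker, 70 wide, 85 tall. Origin: middle of its underside.
- jar: Bystander: squat white lidded jar, 72 wide, 75 tall. Origin: middle of its underside.
- wash_bottle: Bystander: clear bottle with blue cap, 64 wide, 160 tall. Origin: middle of its underside.
- flask: Bystander: conical glass flask, 80 wide, 115 tall. Origin: middle of its underside.
- spatula: Bystander: steel spatula, 180 long, lying on the bench. Origin: middle of its length, on its underside.
There are look-alikes about, which are no part of the job. What is shaped like the cylinder but red is not meant.

How it is judged:
By the outcome, as a careful person would: the job done as asked, in the order asked, and still so for the second after the job is handed in, with the robot touching nothing.
It also fails if it takes over 72 s, if anything falls off the work surface, if the arm or the gripper's body presses on something with over 40 N, if the wrist force passes 120 N, or if a joint passes its speed limit or range.

## Working session

There is one attempt and no reset: what is moved stays moved. The work goes in short steps, Python scripts to look and compute and a tool call to move; the robot and the scene stay as the last step left them, time stands still between calls to the robot, and variables do not carry over. Pictures are saved under pics/ and viewed, at most 10 in all, crops included, and the job is handed in when it is done.

Besides the shell and the picture viewer there is one more tool, called after "Call:" by a JSON object that holds its "api" and its "payload". servo_tool: Moves the arm, as the interface text tells. Its arguments: {"type":"object","properties":{"moves":{"type":"array"},"force":{"type":"number"}},"required":["moves"]}

```bash
mkdir -p pics
python3 - <<'E'
from rig import readout, imaging, manip
import cv2, numpy as np
print(readout.get_state()); print(manip.pinch_z)
for n in("scene","top"):
    p,d=imaging.get_image(n); np.savez(n+".npz",p=p,d=d)
    cv2.imwrite(f"pics/{n}.png",p[:,:,::-1]); print(imaging.calibration(n))
print(imaging.calibration("wrist"))
E
```

```text
{'clock': 0.0, 'qpos': array([ 1.09797872e+00,  2.76586837e-01,  1.50610790e+00, -1.01792680e-05,
        1.36068674e+00, -1.20992323e-01]), 'qd': array([ 0.00097763,  0.00091677,  0.00189512, -0.00073915, -0.00100323,
       -0.00102129]), 'effort': array([-2.64858099e-03, -4.16782093e+01, -2.45799333e+01, -3.21403068e-04,
        1.11230501e-02,  1.94734980e-05]), 'position': array([0.19797965, 0.53943344, 0.30305429]), 'ee_rot': array([-2.56912203e-04,  1.75005650e-01,  9.84567023e-01, -8.56735199e-04]), 'contact_force': array([ 0.59234462,  0.03181835, -0.76401117]), 'moment': array([-0.00724378, -0.00268098,  0.02214934]), 'gripper_force': 0.0, 'width': 0.08532726218150552}
0.0539
{'intrinsics': array([[460.99047591,   0.        , 312.85620031],
       [  0.        , 460.99047591, 198.08833448],
       [  0.        ,   0.        ,   1.        ]]), 'R': array([[-0.73414293,  0.67875934,  0.01788599],
       [ 0.51038252,  0.56901769, -0.64477016],
       [-0.44782122, -0.46422476, -0.76416722]]), 't': array([ 0.43939564, -0.20108866,  1.73605702])}
{'intrinsics': array([[363.6788
[... 163 characters left out ...]
, -0.99935637, -0.03576855],
       [-0.98317921,  0.0092165 , -0.18241077],
       [ 0.18262302,  0.03466856, -0.98257159]]), 't': array([0.00679669, 0.58335047, 1.03379428])}
{'intrinsics': array([[347.38469715,   0.        , 318.32548147],
       [  0.        , 347.38469715, 206.52931719],
       [  0.        ,   0.        ,   1.        ]]), 'hand_eye': array([[-9.04397997e-04, -9.57025851e-01, -2.90001213e-01,
         7.31230670e-02],
       [ 9.99998972e-01, -1.18824337e-03,  8.02695094e-04,
         5.35291671e-04],
       [-1.11279197e-03, -2.90000189e-01,  9.57025941e-01,
        -6.95809441e-02],
       [ 0.00000000e+00,  0.00000000e+00,  0.00000000e+00,
         1.00000000e+00]])}
```

View pics/scene.png

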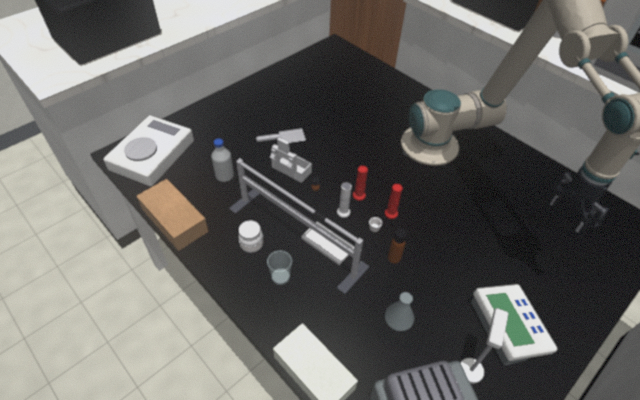

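View pics/top.png

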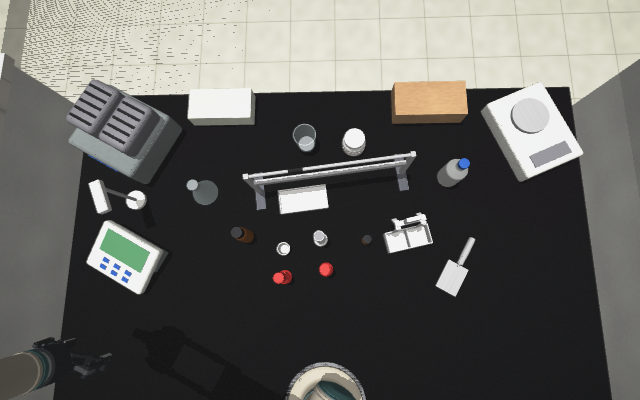

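Scene view: white cylinder at (345,198); look-alikes are the red cylinders at (361,183) and (394,200). Amber bottle is at (397,245); its look-alike is the short vial at (316,185). The carrier is at (291,160), and the rail runs from (240,165) to (360,245). Top view: cylinder (320,238), bottle (241,234), reds (282,278) and (326,269), vial (367,239), carrier (408,234), sleeve near (295,169). Next I check these in enlarged crops.

```bash
cat > h.py <<'E'
import numpy as np, cv2
from rig import readout, imaging, manip
from scipy.spatial.transform import Rotation as Ro
def cam(n,s=None):
    c=imaging.calibration(n); K=c["intrinsics"]
    if n!="wrist": return K,c["R"],c["t"]
    q=s["ee_rot"]; Rw=Ro.from_quat([q[1],q[2],q[3],q[0]]).as_matrix(); H=c["hand_eye"]
    R=(Rw@H[:3,:3]).T; return K,R,-R@(Rw@H[:3,3]+s["position"])
def ray(c,u,v):
    K,R,t=c; d=R.T@np.linalg.solve(K,[u,v,1.]); return -R.T@t,d
def at_z(c,u,v,z):
    o,d=ray(c,u,v); return o+d*(z-o[2])/d[2]
def tri(c1,p1,c2,p2):
    o1,d1=ray(c1,*p1);o2,d2=ray(c2,*p2)
    s=np.linalg.lstsq(np.c_[d1,-d2],o2-o1,rcond=None)[0]
    a,b=o1+s[0]*d1,o2+s[1]*d2; return (a+b)/2,np.linalg.norm(a-b)
def cloud(c,d):
    K,R,t=c; v,u=np.mgrid[:400,:640]; P=np.linalg.inv(K)@np.stack([u.ravel(),v.ravel(),np.ones(u.size)])*d.ravel()
    return (R.T@(P-t[:,None])).T.reshape(400,640,3)
def proj(c,X):
    K,R,t=c; p=K@(R@np.asarray(X,float)+t); return p[:2]/p[2]
E
python3 - <<'E'
from h import *
A=[]
for n,(x,y,w,h,f) in dict(scene=(225,125,200,150,4),top=(225,145,216,150,3.7)).items():
    z=np.load(n+".npz"); im=cv2.resize(z["p"][y:y+h,x:x+w,::-1],None,fx=f,fy=f,interpolation=cv2.INTER_CUBIC)
    cv2.imwrite(f"pics/{n}_c.png",im)
z=np.load("top.npz"); P=cloud(cam("top"),z["d"])
for u,v in [(320,238),(241,234),(408,240),(395,240),(423,235),(295,169),(303,199),(350,164),(367,239)]: print(u,v,P[v,u].round(3))
z=np.load("scene.npz"); P=cloud(cam("scene"),z["d"])
m=(P[...,2]>0.02)&(z["d"]>0)
for u,v in [(345,186),(397,235),(283,145),(345,205)]: print(u,v,P[v,u].round(3))
E
```

```text
320 238 [0.465 0.007 0.13 ]
241 234 [0.478 0.226 0.126]
408 240 [ 0.466 -0.249  0.038]
395 240 [ 0.468 -0.216  0.004]
423 235 [ 0.483 -0.302 -0.   ]
295 169 [0.643 0.071 0.192]
303 199 [0.599 0.066 0.   ]
350 164 [ 0.657 -0.075  0.186]
367 239 [ 0.469 -0.128  0.042]
345 186 [0.477 0.011 0.133]
397 235 [0.499 0.239 0.132]
283 145 [ 0.516 -0.236  0.156]
345 205 [0.485 0.026 0.061]
```

View pics/scene_c.png

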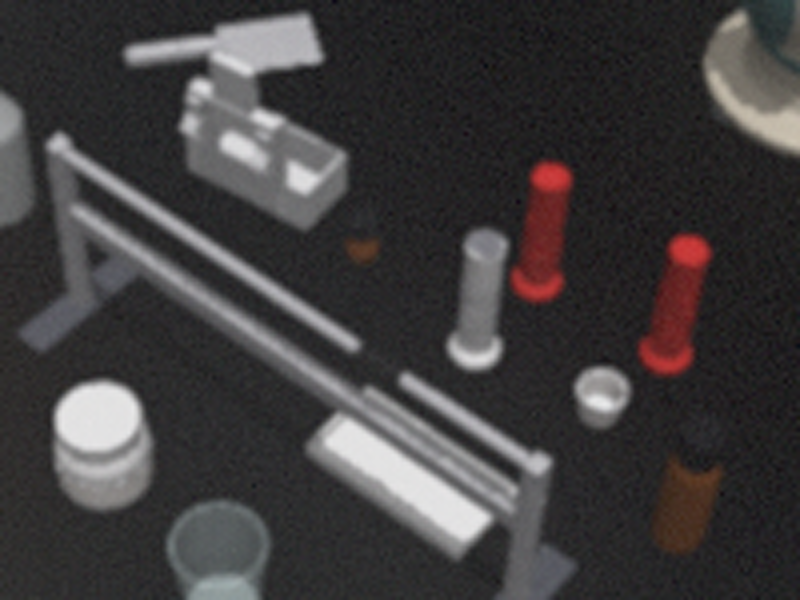

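View pics/top_c.png

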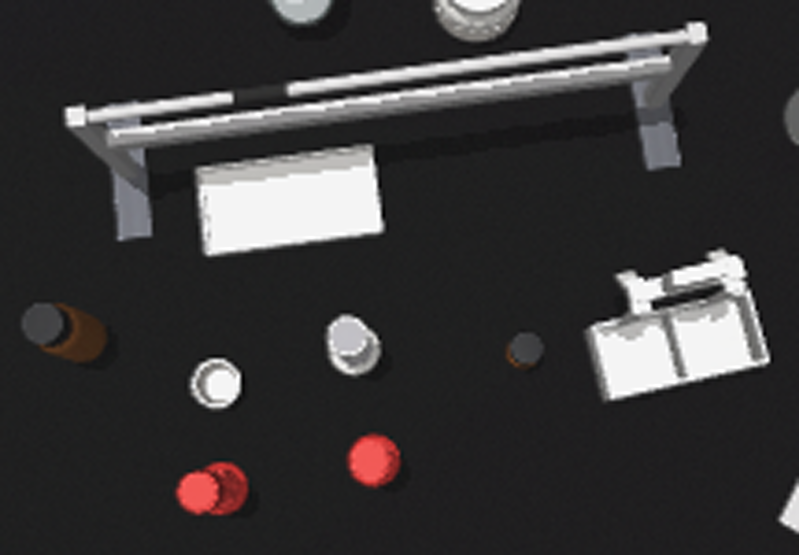

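Crops confirm the choice: white cylinder with its rim at scene-crop (487,241) / top-crop (350,336); amber bottle cap at (704,428) / (42,323). The tab's top is at (233,65) / (703,270). Sleeve ends are at (360,347) and (403,378) / (288,90) and (233,97).

Run:
```python
from h import *
cs,ct=cam("scene"),cam("top")
S=lambda x,y:(x/4+224.6,y/4+124.6); T=lambda x,y:(x/3.7+224.6,y/3.7+144.6)
for n,a,b in [("cyltop",(487,241),(350,336)),("bottop",(704,428),(42,323)),("tabtop",(235,64),(703,270)),("slR",(360,347),(288,90)),("slL",(403,378),(233,97)),("postR",(60,143),(697,32)),("postL",(540,460),(75,115)),("rimFL",(305,192),(607,390)),("rimFR",(345,155),(766,352))]:
    p,e=tri(cs,S(*a),ct,T(*b)); print(n,p.round(4),round(e,4))
for n,x in [("cylfoot",(475,350))]: print(n,at_z(cs,*S(*x),0.012))
for n,x in [("cyl",(350,336,.13)),("bot",(42,323,.13)),("tab",(703,270,.172))]: print(n,"topz",at_z(ct,*T(*x[:2]),x[2]))
for n in("top","scene"):
    z=np.load(n+".npz"); P=cloud(cam(n),z["d"]).reshape(-1,3); c=z["p"].reshape(-1,3)
    m=(abs(P[:,0]-.48)<.09)&(abs(P[:,1]+.25)<.1)
    for lo,hi in((.036,.054),(.1,.12),(.16,.19)):
        Q=P[m&(P[:,2]>lo)&(P[:,2]<hi)][:,:2].astype(np.float32)
        print(n,lo,len(Q),Q.mean(0) if len(Q) else 0, cv2.minAreaRect(Q) if len(Q)>4 else 0)
    for nm,cx,cy in(("cyl",.465,.007),("bot",.48,.23),("vial",.469,-.128),("cruc",.44,.1)):
        m2=(abs(P[:,0]-cx)<.05)&(abs(P[:,1]-cy)<.05)&(P[:,2]>.02);Q=P[m2]; t=Q[Q[:,2]>Q[:,2].max()-.012] if len(Q) else Q
        print(nm,len(t),t.mean(0).round(4) if len(t) else 0)
    m3=(P[:,2]>.178)&(P[:,2]<.195)&(abs(P[:,0]-.65)<.07)&(P[:,1]<.2)&(P[:,1]>-.26); Q=P[m3]
    l=np.polyfit(Q[:,1],Q[:,0],1); print("rail",len(Q),l,Q[:,1].min(),Q[:,1].max())
```

```text
cyltop [0.4717 0.01   0.1336] 0.0015
bottop [0.4832 0.2383 0.1335] 0.0
tabtop [ 0.5128 -0.2405  0.1705] 0.0042
slR [0.6447 0.0517 0.187 ] 0.0005
slL [0.6405 0.0912 0.1862] 0.0004
postR [ 0.6823 -0.2414  0.1925] 0.0003
postL [0.6257 0.2043 0.1945] 0.0015
rimFL [ 0.447  -0.2073 -0.0049] 0.0265
rimFR [ 0.4361 -0.2679  0.0247] 0.119
cylfoot [0.47935122 0.01738382 0.012     ]
cyl topz [0.47246532 0.00955948 0.13      ]
bot topz [0.48349761 0.23926399 0.13      ]
tab topz [ 0.51386016 -0.24187234  0.172     ]
top 0.036 180 [ 0.47143885 -0.2501893 ] ((0.47264766693115234, -0.24914120137691498), (0.06002069264650345, 0.12988640367984772), 12.754076957702637)
top 0.1 61 [ 0.50609064 -0.23788106] ((0.5103373527526855, -0.24016612768173218), (0.025846298784017563, 0.08546172827482224), 12.661429405212402)
top 0.16 77 [ 0.51171273 -0.23859768] ((0.512267529964447, -0.239512100815773), (0.01194671355187893, 0.03931902348995209), 11.697845458984375)
cyl 90 [0.4725 0.0113 0.129 ]
bot 106 [0.4832 0.2387 0.1284]
vial 65 [ 0.4693 -0.1277  0.0436]
cruc 50 [0.4452 0.1249 0.0274]
rail 663 [-0.12566244  0.65136582] -0.2479866193701426 0.19985908006652855
scene 0.036 140 [ 0.4836071  -0.23087537] ((0.475706547498703, -0.2466125190258026), (0.0644935593008995, 0.13274864852428436), 13.439676284790039)
scene 0.1 66 [ 0.5168052  -0.23082216] ((0.5203595757484436, -0.23529425263404846), (0.029739420861005783, 0.0904083177447319), 28.445680618286133)
scene 0.16 59 [ 0.51621616 -0.23747809] ((0.5149344801902771, -0.23917661607265472), (0.01660284958779812, 0.04050147160887718), 10.46800422668457)
cyl 71 [0.477  0.0128 0.1288]
bot 90 [0.4871 0.2402 0.1296]
vial 41 [ 0.4738 -0.1275  0.0445]
cruc 55 [0.4467 0.1218 0.0279]
rail 536 [-0.12771945  0.65559192] -0.2495306967098339 0.19970293969395264
```

Poses: cylinder (0.4725,0.0105), bottle (0.4835,0.239), carrier (0.4735,−0.2485) with yaw 0.22, rack yaw 0.126, sleeve (0.6425,0.0715,0.185). First I take the bottle by its cap, with the finger line along the carrier's y axis.

Call:
{"api": "servo_tool", "payload": {"moves": [{"dp":[0,0,0],"delta_rot":[0,0,-0.95],"fingers":1},{"dp":[0,0,0],"delta_rot":[0,0,-0.95],"fingers":1},{"dp":[0,0,0],"delta_rot":[0,0,-0.95],"fingers":1},{"dp":[0,0,0],"delta_rot":[0,0,-0.95],"fingers":1},{"dp":[0,0,0],"delta_rot":[0,0,-0.95],"fingers":1}], "force": 30}}

```text
clock: 0.6
position: [0.198, 0.5396, 0.3034]
ee_rot: [-0.0, -0.064, 0.998, -0.0]
contact_force: [0.7, -0.3, 0.6]
width: 0.0855
gripper_force: 0.0
```

Call:
{"api": "servo_tool", "payload": {"moves": [{"dp":[0,0,0],"delta_rot":[0,0,-0.97],"fingers":1},{"dp":[-0.107,-0.178,0],"delta_rot":[0,0,0],"fingers":1},{"dp":[-0.107,-0.178,0],"delta_rot":[0,0,0],"fingers":1},{"dp":[-0.107,-0.178,0],"delta_rot":[0,0,0],"fingers":1},{"dp":[-0.107,-0.178,0],"delta_rot":[0,0,0],"fingers":1}]}}

```text
clock: 1.1
position: [0.3134, 0.4182, 0.3035]
ee_rot: [-0.0, -0.11, 0.994, -0.0]
contact_force: [0.5, 0.6, 0.4]
width: 0.0853
gripper_force: 0.0
```

Call:
{"api": "servo_tool", "payload": {"moves": [{"dp":[-0.107,-0.178,0],"delta_rot":[0,0,0],"fingers":1},{"dp":[-0.107,-0.178,0],"delta_rot":[0,0,0],"fingers":1},{"dp":[-0.107,-0.178,0],"delta_rot":[0,0,0],"fingers":1},{"dp":[-0.107,-0.178,0],"delta_rot":[0,0,0],"fingers":1},{"dp":[-0.107,-0.178,0],"delta_rot":[0,0,0],"fingers":1}]}}

```text
clock: 1.6
position: [0.4568, 0.2677, 0.3036]
ee_rot: [-0.0, -0.11, 0.994, 0.0]
contact_force: [0.6, 1.2, 0.3]
width: 0.0857
gripper_force: 0.0
```

Call:
{"api": "servo_tool", "payload": {"moves": [{"dp":[-0.107,-0.178,0],"delta_rot":[0,0,0],"fingers":1},{"dp":[0,0,0],"delta_rot":[0,0,0],"fingers":1}]}}

```text
clock: 1.8
position: [0.488, 0.2357, 0.3033]
ee_rot: [0.001, -0.107, 0.994, -0.001]
contact_force: [-0.7, 0.6, -0.5]
width: 0.0852
gripper_force: 0.0
```

```bash
cat >> h.py <<'E'
def go(x,y,z,phi,pr=True):
    "tool-frame shift (units of 0.2 m) and z turn (0.1 rad) to reach a pose, turn first"
    s=readout.get_state(); q=s["ee_rot"]; R=Ro.from_quat([q[1],q[2],q[3],q[0]])
    ph=np.arctan2(R.as_matrix()[1,1],R.as_matrix()[0,1])
    d=(phi-ph+np.pi/2)%np.pi-np.pi/2; ph2=ph+d
    Y=np.array([np.cos(ph2),np.sin(ph2),0]);Z=np.array([0,0,-1.]);X=np.cross(Y,Z)
    e=np.array([x,y,z])-s["position"]
    Rt=np.c_[X,Y,Z]; tilt=(R.inv()*Ro.from_matrix(Rt)).as_rotvec()
    print("t",round(s["clock"],2),"pos",s["position"].round(4),"phi",ph.round(3),"q6",s["qpos"][5].round(2),"w",round(s["width"],4),"F",s["contact_force"].round(1),"gf",s["gripper_force"])
    print(" rot",(tilt*10).round(2),"dp",(np.array([X@e,Y@e,Z@e])/.2).round(3))
E
python3 -c "
from h import *
go(.4835,.239,.171,1.791)"
```

```text
t 1.8 pos [0.488  0.2357 0.3033] phi 1.786 q6 -1.46 w 0.0852 F [-0.7  0.6 -0.5] gf 0.0
 rot [-0.03  0.01 -0.05] dp [0.019 0.021 0.661]
```

Call:
{"api": "servo_tool", "payload": {"moves": [{"dp":[0.019,0.021,0.14],"delta_rot":[0,0,0],"fingers":1},{"dp":[0,0,0.2],"delta_rot":[0,0,0],"fingers":1},{"dp":[0,0,0.2],"delta_rot":[0,0,0],"fingers":1},{"dp":[0,0,0.12],"delta_rot":[0,0,0],"fingers":1},{"dp":[0,0,0],"delta_rot":[0,0,0],"fingers":0}]}}

```text
clock: 2.3
position: [0.4771, 0.2419, 0.1682]
ee_rot: [-0.005, -0.11, 0.994, -0.001]
contact_force: [0.2, 0.2, -0.3]
width: 0.0735
gripper_force: 0.0
```

Call:
{"api": "servo_tool", "payload": {"moves": [{"dp":[0,0,0],"delta_rot":[0,0,0],"fingers":0},{"dp":[0,0,0],"delta_rot":[0,0,0],"fingers":0},{"dp":[0,0,0],"delta_rot":[0,0,0],"fingers":0},{"dp":[0,0,0],"delta_rot":[0,0,0],"fingers":0},{"dp":[0,0,0],"delta_rot":[0,0,0],"fingers":0}]}}

```text
clock: 2.8
position: [0.4812, 0.2425, 0.1737]
ee_rot: [0.002, -0.11, 0.994, 0.0]
contact_force: [-0.6, -1.3, 6.5]
width: 0.0311
gripper_force: 29.8
```

```bash
python3 -c "
from h import *
go(.4805,-.2797,.335,1.791)"
```

```text
t 2.8 pos [0.4812 0.2425 0.1737] phi 1.791 q6 -1.45 w 0.0311 F [-0.6 -1.3  6.5] gf 29.839756786823273
 rot [-0.    0.04  0.  ] dp [ 0.574 -2.547 -0.806]
```

Call:
{"api": "servo_tool", "payload": {"moves": [{"dp":[0,0,-0.1],"delta_rot":[0,0,0],"fingers":0},{"dp":[0,0,-0.2],"delta_rot":[0,0,0],"fingers":0},{"dp":[0,0,-0.2],"delta_rot":[0,0,0],"fingers":0},{"dp":[0,0,-0.2],"delta_rot":[0,0,0],"fingers":0},{"dp":[0,0,-0.1],"delta_rot":[0,0,0],"fingers":0}], "force": 40}}

```text
clock: 3.3
position: [0.4808, 0.2429, 0.336]
ee_rot: [0.003, -0.11, 0.994, 0.001]
contact_force: [-1.1, 0.5, -2.0]
width: 0.0307
gripper_force: 39.8
```

Call:
{"api": "servo_tool", "payload": {"moves": [{"dp":[0.03,-0.08,0],"delta_rot":[0,0,0],"fingers":0},{"dp":[0.04,-0.14,0],"delta_rot":[0,0,0],"fingers":0},{"dp":[0.05,-0.2,0],"delta_rot":[0,0,0],"fingers":0},{"dp":[0.05,-0.2,0],"delta_rot":[0,0,0],"fingers":0},{"dp":[0.05,-0.2,0],"delta_rot":[0,0,0],"fingers":0}]}}

```text
clock: 3.8
position: [0.4713, 0.0706, 0.3301]
ee_rot: [-0.002, -0.11, 0.994, -0.0]
contact_force: [0.5, 0.1, -0.9]
width: 0.0309
gripper_force: 39.8
```

Call:
{"api": "servo_tool", "payload": {"moves": [{"dp":[0.05,-0.2,0],"delta_rot":[0,0,0],"fingers":0},{"dp":[0.05,-0.2,0],"delta_rot":[0,0,0],"fingers":0},{"dp":[0.05,-0.2,0],"delta_rot":[0,0,0],"fingers":0},{"dp":[0.05,-0.2,0],"delta_rot":[0,0,0],"fingers":0},{"dp":[0.05,-0.2,0],"delta_rot":[0,0,0],"fingers":0}]}}

```text
clock: 4.3
position: [0.4659, -0.1351, 0.3301]
ee_rot: [-0.001, -0.11, 0.994, 0.001]
contact_force: [1.3, -0.6, -0.4]
width: 0.0308
gripper_force: 39.8
```

Call:
{"api": "servo_tool", "payload": {"moves": [{"dp":[0.05,-0.2,0],"delta_rot":[0,0,0],"fingers":0},{"dp":[0.04,-0.2,0],"delta_rot":[0,0,0],"fingers":0},{"dp":[0,-0.2,0],"delta_rot":[0,0,0],"fingers":0},{"dp":[0,-0.1,0],"delta_rot":[0,0,0],"fingers":0},{"dp":[0,0,0],"delta_rot":[0,0,0],"fingers":0}]}}

```text
clock: 4.8
position: [0.4802, -0.2764, 0.3299]
ee_rot: [-0.001, -0.108, 0.994, 0.001]
contact_force: [-0.9, 0.7, -1.1]
width: 0.031
gripper_force: 40.0
```

Run:
```python
from h import *
go(.4805,-.2797,.178,1.791)
s=readout.get_state(); p,d=imaging.get_image("wrist"); c=cam("wrist",s)
for X in [(.4805,-.2797,.045),(.4735,-.2485,.045)]: print(proj(c,X).round(0))
cv2.imwrite("pics/w1.png",p[:,:,::-1])
```

```text
t 4.8 pos [ 0.4802 -0.2764  0.3299] phi 1.788 q6 -2.44 w 0.031 F [-0.9  0.7 -1.1] gf 39.99210834503174
 rot [ 0.02 -0.02 -0.03] dp [ 0.002 -0.016  0.76 ]
[314. 175.]
[345. 175.]
```

View pics/w1.png

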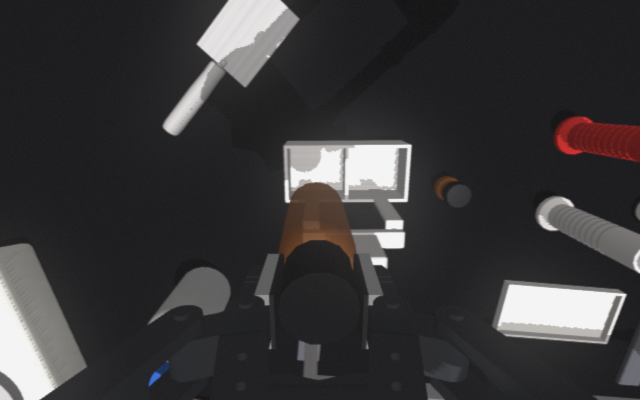

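The wrist view shows the basket rim spanning (285,141) to (411,202), within 3 px of prediction. The bottle hangs upright over the left pocket line, so I lower it.

Call:
{"api": "servo_tool", "payload": {"moves": [{"dp":[0,-0.005,0.15],"delta_rot":[0,0,0],"fingers":0},{"dp":[0,0,0.15],"delta_rot":[0,0,0],"fingers":0},{"dp":[0,0,0.15],"delta_rot":[0,0,0],"fingers":0},{"dp":[0,0,0.1],"delta_rot":[0,0,0],"fingers":0},{"dp":[0,0,0.1],"delta_rot":[0,0,0],"fingers":0}]}}

```text
clock: 5.35
position: [0.48, -0.2723, 0.2005]
ee_rot: [-0.001, -0.111, 0.994, 0.001]
contact_force: [0.5, 0.1, -1.3]
width: 0.0308
gripper_force: 40.0
```

Call:
{"api": "servo_tool", "payload": {"moves": [{"dp":[0,0,0.05],"delta_rot":[0,0,0],"fingers":0},{"dp":[0,0,0.035],"delta_rot":[0,0,0],"fingers":0},{"dp":[0,0,0],"delta_rot":[0,0,0],"fingers":0}]}}

```text
clock: 5.65
position: [0.4808, -0.2739, 0.1845]
ee_rot: [-0.0, -0.11, 0.994, 0.001]
contact_force: [-0.0, -1.3, -1.3]
width: 0.031
gripper_force: 40.0
```

```bash
python3 -c "
from h import *
go(.4805,-.2797,.178,1.791)"
```

```text
t 5.65 pos [ 0.4808 -0.2739  0.1845] phi 1.792 q6 -2.44 w 0.031 F [-0.  -1.3 -1.3] gf 39.978960156440735
 rot [ 0.01 -0.01  0.01] dp [ 0.008 -0.028  0.032]
```

Call:
{"api": "servo_tool", "payload": {"moves": [{"dp":[0,-0.015,0.02],"delta_rot":[0,0,0],"fingers":0},{"dp":[0,0,0.015],"delta_rot":[0,0,0],"fingers":0},{"dp":[0,0,0],"delta_rot":[0,0,0],"fingers":0}]}}

```text
clock: 5.95
position: [0.4818, -0.2779, 0.178]
ee_rot: [0.0, -0.11, 0.994, -0.0]
contact_force: [0.5, 0.0, -1.0]
width: 0.0309
gripper_force: 40.0
```

```bash
python3 -c "
from h import *
go(.4805,-.2797,.178,1.791)"
```

```text
t 5.95 pos [ 0.4818 -0.2779  0.178 ] phi 1.791 q6 -2.44 w 0.0309 F [ 0.5  0.  -1. ] gf 39.978740215301514
 rot [-0.  0. -0.] dp [ 0.008 -0.007 -0.   ]
```

Call:
{"api": "servo_tool", "payload": {"moves": [{"dp":[0,0,0.01],"delta_rot":[0,0,0],"fingers":0},{"dp":[0,0,0],"delta_rot":[0,0,0],"fingers":0.58},{"dp":[0,0,0],"delta_rot":[0,0,0],"fingers":0.58},{"dp":[0,0,0],"delta_rot":[0,0,0],"fingers":0.58},{"dp":[0,0,-0.08],"delta_rot":[0,0,0],"fingers":0.58}]}}

```text
clock: 6.45
position: [0.4806, -0.2769, 0.1901]
ee_rot: [-0.002, -0.11, 0.994, 0.002]
contact_force: [0.5, 0.9, -0.3]
width: 0.0495
gripper_force: 0.0
```

Call:
{"api": "servo_tool", "payload": {"moves": [{"dp":[0,0,-0.16],"delta_rot":[0,0,0],"fingers":0.58},{"dp":[0,0,-0.2],"delta_rot":[0,0,0],"fingers":0.8},{"dp":[0,0,-0.16],"delta_rot":[0,0,0],"fingers":1},{"dp":[-0.03,0.15,0],"delta_rot":[0,0,0],"fingers":1},{"dp":[-0.04,0.2,0],"delta_rot":[0,0,0],"fingers":1}]}}

```text
clock: 6.95
position: [0.4809, -0.2074, 0.2971]
ee_rot: [0.001, -0.108, 0.994, -0.001]
contact_force: [0.4, 0.2, 0.2]
width: 0.0853
gripper_force: 0.0
```

Call:
{"api": "servo_tool", "payload": {"moves": [{"dp":[-0.04,0.2,0],"delta_rot":[0,0,0],"fingers":1},{"dp":[-0.04,0.2,0],"delta_rot":[0,0,0],"fingers":1},{"dp":[-0.04,0.2,0],"delta_rot":[0,0,0],"fingers":1},{"dp":[-0.04,0.2,0],"delta_rot":[0,0,0],"fingers":1},{"dp":[-0.04,0.2,0],"delta_rot":[0,0,0],"fingers":1}]}}

```text
clock: 7.45
position: [0.4752, -0.001, 0.2959]
ee_rot: [0.0, -0.11, 0.994, 0.0]
contact_force: [-0.6, 0.2, -0.8]
width: 0.0854
gripper_force: 0.0
```

Call:
{"api": "servo_tool", "payload": {"moves": [{"dp":[0,0.07,0],"delta_rot":[0,0,0],"fingers":1},{"dp":[0,0,0],"delta_rot":[0,0,0],"fingers":1}]}}

```text
clock: 7.65
position: [0.4719, 0.0126, 0.2959]
ee_rot: [-0.0, -0.112, 0.994, 0.0]
contact_force: [0.3, -0.7, 1.0]
width: 0.0854
gripper_force: 0.0
```

Run:
```python
from h import *
go(.4725,.0105,.172,1.791)
p,d=imaging.get_image("top"); cv2.imwrite("pics/top2.png",cv2.resize(p[145:295,225:441,::-1],None,fx=3.7,fy=3.7,interpolation=cv2.INTER_CUBIC))
```

```text
t 7.65 pos [0.4719 0.0126 0.2959] phi 1.794 q6 -1.92 w 0.0854 F [ 0.3 -0.7  1. ] gf 0.0
 rot [ 0.   -0.    0.03] dp [-0.001 -0.011  0.619]
```

View pics/top2.png

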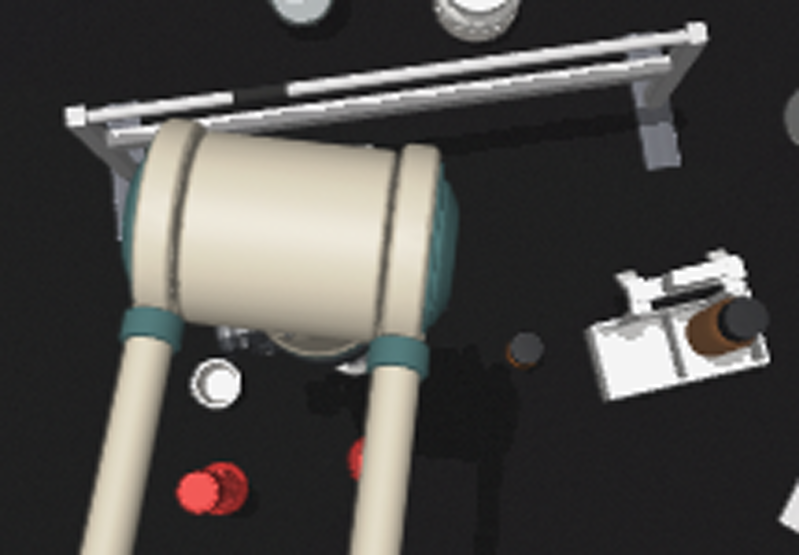

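The bottle stands in the right (−y) pocket at about (728,325), and the carrier hasn't moved. Next is the cylinder.

Call:
{"api": "servo_tool", "payload": {"moves": [{"dp":[0,-0.01,0.14],"delta_rot":[0,0,0],"fingers":1},{"dp":[0,0,0.2],"delta_rot":[0,0,0],"fingers":1},{"dp":[0,0,0.17],"delta_rot":[0,0,0],"fingers":1},{"dp":[0,0,0.1],"delta_rot":[0,0,0],"fingers":1},{"dp":[0,0,0],"delta_rot":[0,0,0],"fingers":0}], "force": 30}}

```text
clock: 8.2
position: [0.4713, 0.0076, 0.1712]
ee_rot: [-0.003, -0.109, 0.994, 0.0]
contact_force: [-0.9, 0.2, -0.2]
width: 0.0733
gripper_force: 0.0
```

Call:
{"api": "servo_tool", "payload": {"moves": [{"dp":[0,0,0],"delta_rot":[0,0,0],"fingers":0},{"dp":[0,0,0],"delta_rot":[0,0,0],"fingers":0},{"dp":[0,0,0],"delta_rot":[0,0,0],"fingers":0},{"dp":[0,0,0],"delta_rot":[0,0,0],"fingers":0},{"dp":[0,0,0],"delta_rot":[0,0,0],"fingers":0}]}}

```text
clock: 8.7
position: [0.4738, 0.0092, 0.1753]
ee_rot: [0.002, -0.11, 0.994, -0.0]
contact_force: [-0.2, 1.2, 5.5]
width: 0.0294
gripper_force: 29.6
```

```bash
python3 -c "
from h import *
go(.4665,-.2165,.33,1.791)"
```

```text
t 8.7 pos [0.4738 0.0092 0.1753] phi 1.791 q6 -1.92 w 0.0294 F [-0.2  1.2  5.5] gf 29.598981142044067
 rot [-0.01  0.03  0.  ] dp [ 0.282 -1.093 -0.774]
```

Call:
{"api": "servo_tool", "payload": {"moves": [{"dp":[0,0,-0.1],"delta_rot":[0,0,0],"fingers":0},{"dp":[0,0,-0.2],"delta_rot":[0,0,0],"fingers":0},{"dp":[0,0,-0.2],"delta_rot":[0,0,0],"fingers":0},{"dp":[0,0,-0.2],"delta_rot":[0,0,0],"fingers":0},{"dp":[0.02,-0.06,-0.07],"delta_rot":[0,0,0],"fingers":0}], "force": 40}}

```text
clock: 9.2
position: [0.4729, -0.0028, 0.3323]
ee_rot: [0.004, -0.111, 0.994, -0.001]
contact_force: [0.3, -0.5, -1.5]
width: 0.0291
gripper_force: 39.7
```

Call:
{"api": "servo_tool", "payload": {"moves": [{"dp":[0.03,-0.12,0],"delta_rot":[0,0,0],"fingers":0},{"dp":[0.05,-0.18,0],"delta_rot":[0,0,0],"fingers":0},{"dp":[0.05,-0.2,0],"delta_rot":[0,0,0],"fingers":0},{"dp":[0.05,-0.2,0],"delta_rot":[0,0,0],"fingers":0},{"dp":[0.05,-0.18,0],"delta_rot":[0,0,0],"fingers":0}]}}

```text
clock: 9.7
position: [0.4647, -0.1868, 0.3279]
ee_rot: [0.0, -0.11, 0.994, -0.0]
contact_force: [0.2, 0.7, -1.1]
width: 0.0292
gripper_force: 39.6
```

Call:
{"api": "servo_tool", "payload": {"moves": [{"dp":[0.032,-0.12,0],"delta_rot":[0,0,0],"fingers":0},{"dp":[0,-0.033,0],"delta_rot":[0,0,0],"fingers":0},{"dp":[0,0,0],"delta_rot":[0,0,0],"fingers":0}]}}

```text
clock: 10.0
position: [0.4656, -0.2169, 0.3276]
ee_rot: [-0.0, -0.109, 0.994, 0.0]
contact_force: [0.1, 1.2, -0.7]
width: 0.0288
gripper_force: 39.7
```

```bash
python3 -c "
from h import *
go(.4665,-.2165,.179,1.791)"
```

```text
t 10.0 pos [ 0.4656 -0.2169  0.3276] phi 1.79 q6 -2.36 w 0.0288 F [ 0.1  1.2 -0.7] gf 39.65291440486908
 rot [ 0.01 -0.   -0.01] dp [-0.005  0.001  0.743]
```

Call:
{"api": "servo_tool", "payload": {"moves": [{"dp":[0,0,0.13],"delta_rot":[0,0,0],"fingers":0},{"dp":[0,0,0.15],"delta_rot":[0,0,0],"fingers":0},{"dp":[0,0,0.15],"delta_rot":[0,0,0],"fingers":0},{"dp":[0,0,0.1],"delta_rot":[0,0,0],"fingers":0},{"dp":[0,0,0.1],"delta_rot":[0,0,0],"fingers":0}]}}

```text
clock: 10.5
position: [0.4654, -0.2143, 0.2009]
ee_rot: [-0.0, -0.111, 0.994, 0.001]
contact_force: [1.2, -0.6, -0.3]
width: 0.0292
gripper_force: 39.7
```

Call:
{"api": "servo_tool", "payload": {"moves": [{"dp":[0,0,0.05],"delta_rot":[0,0,0],"fingers":0},{"dp":[0,0,0.035],"delta_rot":[0,0,0],"fingers":0},{"dp":[0,0,0],"delta_rot":[0,0,0],"fingers":0}]}}

```text
clock: 10.8
position: [0.4655, -0.2156, 0.1846]
ee_rot: [-0.0, -0.11, 0.994, 0.0]
contact_force: [0.3, -0.1, -0.4]
width: 0.0291
gripper_force: 39.6
```

```bash
python3 -c "
from h import *
go(.4665,-.2165,.179,1.791)"
```

```text
t 10.8 pos [ 0.4655 -0.2156  0.1846] phi 1.792 q6 -2.36 w 0.0291 F [ 0.3 -0.1 -0.4] gf 39.64204430580139
 rot [ 0.01 -0.01  0.01] dp [-0.004 -0.005  0.028]
```

Call:
{"api": "servo_tool", "payload": {"moves": [{"dp":[0,0,0.03],"delta_rot":[0,0,0],"fingers":0},{"dp":[0,0,0.005],"delta_rot":[0,0,0],"fingers":0},{"dp":[0,0,0],"delta_rot":[0,0,0],"fingers":0.58},{"dp":[0,0,0],"delta_rot":[0,0,0],"fingers":0.58},{"dp":[0,0,0],"delta_rot":[0,0,0],"fingers":0.58}]}}

```text
clock: 11.3
position: [0.4656, -0.2165, 0.1781]
ee_rot: [0.0, -0.11, 0.994, -0.0]
contact_force: [-0.1, 0.2, -0.8]
width: 0.0494
gripper_force: 0.0
```

Call:
{"api": "servo_tool", "payload": {"moves": [{"dp":[0,0,-0.08],"delta_rot":[0,0,0],"fingers":0.58},{"dp":[0,0,-0.16],"delta_rot":[0,0,0],"fingers":0.58},{"dp":[0,0,-0.2],"delta_rot":[0,0,0],"fingers":0.8},{"dp":[0,0,-0.2],"delta_rot":[0,0,0.98],"fingers":1},{"dp":[0,0,-0.05],"delta_rot":[0,0,0.98],"fingers":1}]}}

```text
clock: 11.8
position: [0.4671, -0.2175, 0.3207]
ee_rot: [0.004, -0.01, 1.0, -0.002]
contact_force: [0.6, -0.6, 0.4]
width: 0.0857
gripper_force: 0.0
```

Call:
{"api": "servo_tool", "payload": {"moves": [{"dp":[0,0,0],"delta_rot":[0,0,0.98],"fingers":1},{"dp":[0,0,0],"delta_rot":[0,0,0.98],"fingers":1},{"dp":[0,0,0],"delta_rot":[0,0,0.98],"fingers":1},{"dp":[0,0,0],"delta_rot":[0,0,0.98],"fingers":1},{"dp":[0,0,0],"delta_rot":[0,0,0.98],"fingers":1}]}}

```text
clock: 12.3
position: [0.4655, -0.2164, 0.3158]
ee_rot: [-0.0, 0.233, 0.973, 0.0]
contact_force: [-0.7, 0.2, 0.2]
width: 0.0852
gripper_force: 0.0
```

Call:
{"api": "servo_tool", "payload": {"moves": [{"dp":[0,0,0],"delta_rot":[0,0,0.98],"fingers":1},{"dp":[0,0,0],"delta_rot":[0,0,0.98],"fingers":1},{"dp":[0,0,0],"delta_rot":[0,0,0.98],"fingers":1},{"dp":[0,0,0],"delta_rot":[0,0,0.98],"fingers":1},{"dp":[0,0,0],"delta_rot":[0,0,0.98],"fingers":1}]}}

```text
clock: 12.8
position: [0.4655, -0.2164, 0.3158]
ee_rot: [-0.0, 0.462, 0.887, 0.0]
contact_force: [-0.0, 0.0, 0.5]
width: 0.0855
gripper_force: 0.0
```

Call:
{"api": "servo_tool", "payload": {"moves": [{"dp":[0,0,0],"delta_rot":[0,0,0.98],"fingers":1},{"dp":[0,0,0],"delta_rot":[0,0,0.98],"fingers":1},{"dp":[0,0,0],"delta_rot":[0,0,0.98],"fingers":1},{"dp":[0,0,0],"delta_rot":[0,0,0.98],"fingers":1},{"dp":[0,0,0],"delta_rot":[0,0,0],"fingers":1}]}}

```text
clock: 13.3
position: [0.4655, -0.2164, 0.3158]
ee_rot: [-0.0, 0.624, 0.781, 0.0]
contact_force: [0.9, 0.7, -0.7]
width: 0.0859
gripper_force: 0.0
```

Run:
```python
from h import *
go(.5135,-.2395,.211,.22)
p,d=imaging.get_image("scene"); P=cloud(cam("scene"),d).reshape(-1,3)
im1=cv2.resize(p[125:225,250:400,::-1],(750,500),interpolation=cv2.INTER_CUBIC)
cv2.imwrite("pics/s3.png",im1)
```

```text
t 13.3 pos [ 0.4655 -0.2164  0.3158] phi 0.223 q6 -0.79 w 0.0859 F [ 0.9  0.7 -0.7] gf 0.0
 rot [-0.   -0.    0.03] dp [-0.165  0.209  0.524]
```

View pics/s3.png

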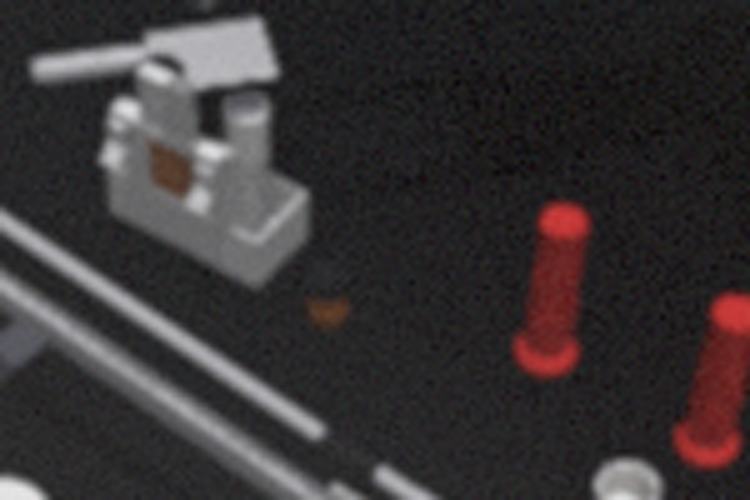

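Both pieces are standing: the cylinder at (248,130), and the bottle visible behind the straps at (168,165). Next I go to the tab.

Call:
{"api": "servo_tool", "payload": {"moves": [{"dp":[-0.08,0.1,0],"delta_rot":[0,0,0],"fingers":1},{"dp":[-0.085,0.109,0],"delta_rot":[0,0,0],"fingers":1},{"dp":[0,0,0.12],"delta_rot":[0,0,0],"fingers":1},{"dp":[0,0,0.16],"delta_rot":[0,0,0],"fingers":1},{"dp":[0,0,0.08],"delta_rot":[0,0,0],"fingers":1}]}}

```text
clock: 13.85
position: [0.5128, -0.2389, 0.2413]
ee_rot: [-0.002, 0.623, 0.782, -0.0]
contact_force: [0.7, -0.0, -0.1]
width: 0.0855
gripper_force: 0.0
```

Run:
```python
from h import *
go(.5135,-.2395,.211,.22)
s=readout.get_state(); p,d=imaging.get_image("wrist"); c=cam("wrist",s); P=cloud(c,d).reshape(-1,3)
q=np.array([.5135,-.2395]); 
m=(np.linalg.norm(P[:,:2]-q,axis=1)<.05)&(abs(P[:,2]-.172)<.006); Q=P[m]
print(len(Q), Q.mean(0) if len(Q) else 0, cv2.minAreaRect(Q[:,:2].astype(np.float32)) if len(Q)>4 else 0)
cv2.imwrite("pics/w2.png",p[:,:,::-1])
```

```text
t 13.85 pos [ 0.5128 -0.2389  0.2413] phi 0.225 q6 -0.78 w 0.0855 F [ 0.7 -0.  -0.1] gf 0.0
 rot [-0.03 -0.03  0.05] dp [-0.004  0.003  0.151]
2191 [ 0.51239383 -0.23730357  0.1711173 ] ((0.5126431584358215, -0.23895126581192017), (0.011877214536070824, 0.04061495512723923), 13.296924591064453)
```

View pics/w2.png

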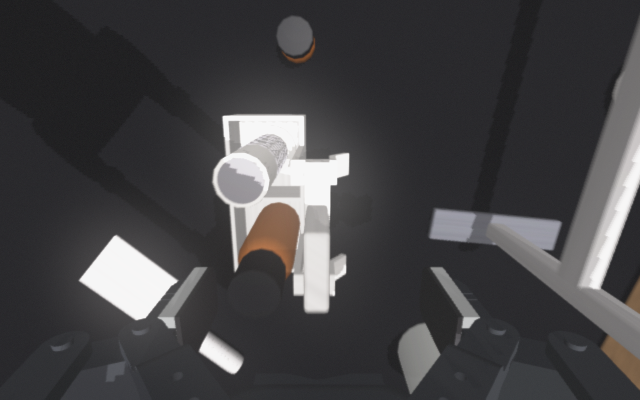

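The tab is centred between the fingers at (317,258), and both pieces are standing. I descend and grip.

Call:
{"api": "servo_tool", "payload": {"moves": [{"dp":[0,0,0.1],"delta_rot":[0,0,-0.05],"fingers":1},{"dp":[0,0,0.045],"delta_rot":[0,0,0],"fingers":1},{"dp":[0,0,0],"delta_rot":[0,0,0],"fingers":0},{"dp":[0,0,0],"delta_rot":[0,0,0],"fingers":0},{"dp":[0,0,0],"delta_rot":[0,0,0],"fingers":0}], "force": 80}}

```text
clock: 14.4
position: [0.5142, -0.2397, 0.216]
ee_rot: [0.001, 0.622, 0.783, 0.0]
contact_force: [-0.0, -0.8, 0.4]
width: 0.0443
gripper_force: 0.0
```

Call:
{"api": "servo_tool", "payload": {"moves": [{"dp":[0,0,0],"delta_rot":[0,0,0],"fingers":0},{"dp":[0,0,0],"delta_rot":[0,0,0],"fingers":0},{"dp":[0,0,0],"delta_rot":[0,0,0],"fingers":0},{"dp":[0,0,0],"delta_rot":[0,0,0],"fingers":0}]}}

```text
clock: 14.8
position: [0.5136, -0.2397, 0.2158]
ee_rot: [0.0, 0.622, 0.783, -0.0]
contact_force: [-1.5, -0.3, 5.8]
width: 0.0106
gripper_force: 78.5
```

```bash
python3 -c "
from h import *
go(.5126,-.239,.211,.232)"
```

```text
t 14.8 pos [ 0.5136 -0.2397  0.2158] phi 0.228 q6 -0.79 w 0.0106 F [-1.5 -0.3  5.8] gf 78.54826927185059
 rot [ 0.    0.01 -0.04] dp [ 0.004 -0.004  0.024]
```

Call:
{"api": "servo_tool", "payload": {"moves": [{"dp":[0,0,-0.03],"delta_rot":[0,0,0],"fingers":0},{"dp":[0,0,-0.06],"delta_rot":[0,0,0],"fingers":0},{"dp":[0,0,-0.09],"delta_rot":[0,0,0],"fingers":0},{"dp":[0,0,-0.1],"delta_rot":[0,0,0],"fingers":0},{"dp":[0,0,-0.1],"delta_rot":[0,0,0],"fingers":0}]}}

```text
clock: 15.3
position: [0.5136, -0.2391, 0.2914]
ee_rot: [-0.001, 0.622, 0.783, 0.0]
contact_force: [0.4, -0.2, -5.5]
width: 0.0112
gripper_force: 78.1
```

Call:
{"api": "servo_tool", "payload": {"moves": [{"dp":[0,0,-0.1],"delta_rot":[0,0,0],"fingers":0},{"dp":[0,0,-0.08],"delta_rot":[0,0,0.2],"fingers":0},{"dp":[0,0,-0.06],"delta_rot":[0,0,0.3],"fingers":0},{"dp":[0,0,-0.03],"delta_rot":[0,0,0.3],"fingers":0},{"dp":[0,0,0],"delta_rot":[0,0,0.23],"fingers":0}]}}

```text
clock: 15.8
position: [0.514, -0.2394, 0.346]
ee_rot: [0.001, 0.662, 0.75, 0.0]
contact_force: [0.3, -0.3, -5.1]
width: 0.0105
gripper_force: 78.1
```

```bash
python3 -c "
from h import *
go(.596,-.097,.345,.125)"
```

```text
t 15.8 pos [ 0.514  -0.2394  0.346 ] phi 0.124 q6 -0.68 w 0.0105 F [ 0.3 -0.3 -5.1] gf 78.06369423866272
 rot [ 0.02  0.01 -0.01] dp [0.655 0.496 0.005]
```

Lifted: 5.1 N matches the carrier with both pieces. Next I move to the pre-hook position and look.

Call:
{"api": "servo_tool", "payload": {"moves": [{"dp":[0.03,0.02,0],"delta_rot":[0,0,0],"fingers":0},{"dp":[0.06,0.045,0],"delta_rot":[0,0,0],"fingers":0},{"dp":[0.09,0.07,0],"delta_rot":[0,0,0],"fingers":0},{"dp":[0.1,0.08,0],"delta_rot":[0,0,0],"fingers":0},{"dp":[0.1,0.08,0],"delta_rot":[0,0,0],"fingers":0}]}}

```text
clock: 16.3
position: [0.5634, -0.1545, 0.3442]
ee_rot: [-0.001, 0.661, 0.75, 0.0]
contact_force: [0.5, 0.3, -5.0]
width: 0.0108
gripper_force: 78.1
```

Call:
{"api": "servo_tool", "payload": {"moves": [{"dp":[0.1,0.075,0],"delta_rot":[0,0,0],"fingers":0},{"dp":[0.09,0.065,0],"delta_rot":[0,0,0],"fingers":0},{"dp":[0.055,0.04,0],"delta_rot":[0,0,0],"fingers":0},{"dp":[0.03,0.02,0],"delta_rot":[0,0,0],"fingers":0},{"dp":[0,0,0],"delta_rot":[0,0,0],"fingers":0}]}}

```text
clock: 16.8
position: [0.5958, -0.0961, 0.3445]
ee_rot: [-0.0, 0.661, 0.75, -0.0]
contact_force: [0.1, -1.1, -5.5]
width: 0.011
gripper_force: 78.2
```

Run:
```python
from h import *
go(.6656,-.0878,.345,.125)
s=readout.get_state(); p,d=imaging.get_image("wrist"); c=cam("wrist",s); P=cloud(c,d).reshape(-1,3)
cv2.imwrite("pics/w3.png",p[:,:,::-1]); np.savez("w3.npz",p=p,d=d,pos=s["position"],rot=s["ee_rot"])
m=(abs(P[:,2]-.185)<.008)&(P[:,0]>.62)&(P[:,0]<.72)&(P[:,1]>-.2)&(P[:,1]<.2);Q=P[m]
l=np.polyfit(Q[:,1],Q[:,0],1);print("rail",len(Q),l,"at -.088",np.polyval(l,-.088),Q[:,2].max(),Q[:,1].min(),Q[:,1].max())
t=s["position"]; a=.125; L=P-np.array([t[0],t[1],t[2]-.2158]); X=L[:,0]*np.cos(a)+L[:,1]*np.sin(a)+.041; Y=-L[:,0]*np.sin(a)+L[:,1]*np.cos(a); Z=L[:,2]
for y0 in(36,-36):
  for lo,hi in((.112,.122),(.084,.1)):
    m=(abs(Y-y0/1000)<.012)&(Z>lo)&(Z<hi)&(X>.01)&(X<.09); 
    if m.sum(): print(y0,lo,m.sum(),"X",X[m].min(),X[m].max(),"Y",Y[m].min(),Y[m].max(),"Zmax",Z[m].max())
m=(abs(Y)<.015)&(Z>.15)&(Z<.19)&(X>.02)&(X<.06);print("tab",m.sum(),X[m].min() if m.any() else 0,X[m].max() if m.any() else 0)
```

```text
t 16.8 pos [ 0.5958 -0.0961  0.3445] phi 0.127 q6 -0.4 w 0.011 F [ 0.1 -1.1 -5.5] gf 78.17267417907715
 rot [-0.01 -0.    0.02] dp [-0.003  0.352 -0.002]
rail 4793 [-0.12429427  0.65179633] at -.088 0.662734222178973 0.19186559869946354 -0.16458026773591794 0.04253699378744688
36 0.112 921 X 0.010036340935940451 0.05286483412522369 Y 0.02954644869324265 0.04780959420135448 Zmax 0.1219803106813564
36 0.084 578 X 0.010083617010154665 0.06220929351782355 Y 0.026578171259027526 0.0479156967576137 Zmax 0.09992010520866565
tab 6074 0.02003919548848885 0.05998656219007327
```

View pics/w3.png

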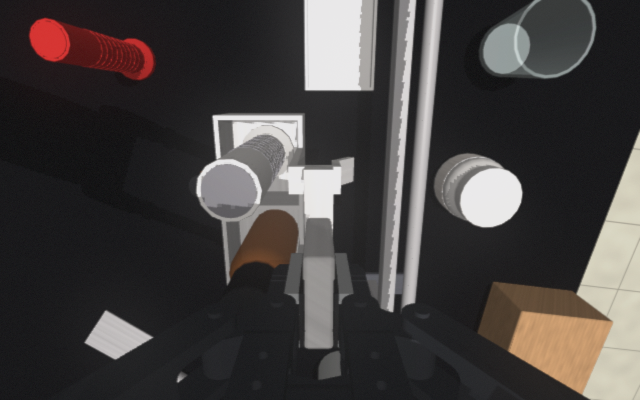

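The rail runs from (435,0) to (408,300) in view, and the tab and hook at (340,170) are parallel to it. Pieces are standing. I move over the rail.

Call:
{"api": "servo_tool", "payload": {"moves": [{"dp":[0,0.03,0],"delta_rot":[0,0,0],"fingers":0},{"dp":[0,0.06,0],"delta_rot":[0,0,0],"fingers":0},{"dp":[0,0.085,0],"delta_rot":[0,0,0],"fingers":0},{"dp":[0,0.085,0],"delta_rot":[0,0,0],"fingers":0},{"dp":[0,0.06,0],"delta_rot":[0,0,0],"fingers":0}]}}

```text
clock: 17.35
position: [0.6609, -0.0897, 0.3447]
ee_rot: [0.0, 0.662, 0.75, 0.0]
contact_force: [0.4, -0.8, -5.0]
width: 0.0108
gripper_force: 78.2
```

Call:
{"api": "servo_tool", "payload": {"moves": [{"dp":[0,0.032,0],"delta_rot":[0,0,0.02],"fingers":0},{"dp":[0,0,0],"delta_rot":[0,0,0],"fingers":0},{"dp":[0,0,0],"delta_rot":[0,0,0],"fingers":0}]}}

```text
clock: 17.65
position: [0.665, -0.0884, 0.3447]
ee_rot: [-0.001, 0.662, 0.749, -0.0]
contact_force: [-0.0, -1.1, -5.1]
width: 0.0105
gripper_force: 78.2
```

Run:
```python
from h import *
go(.6655,-.0878,.306,.125)
p,d=imaging.get_image("scene"); P=cloud(cam("scene"),d).reshape(-1,3)
cv2.imwrite("pics/s4.png",cv2.resize(p[120:260,220:410,::-1],(760,560),interpolation=cv2.INTER_CUBIC))
```

```text
t 17.65 pos [ 0.665  -0.0884  0.3447] phi 0.123 q6 -0.36 w 0.0105 F [-0.  -1.1 -5.1] gf 78.19679617881775
 rot [-0.01 -0.   -0.02] dp [0.003 0.003 0.193]
```

View pics/s4.png

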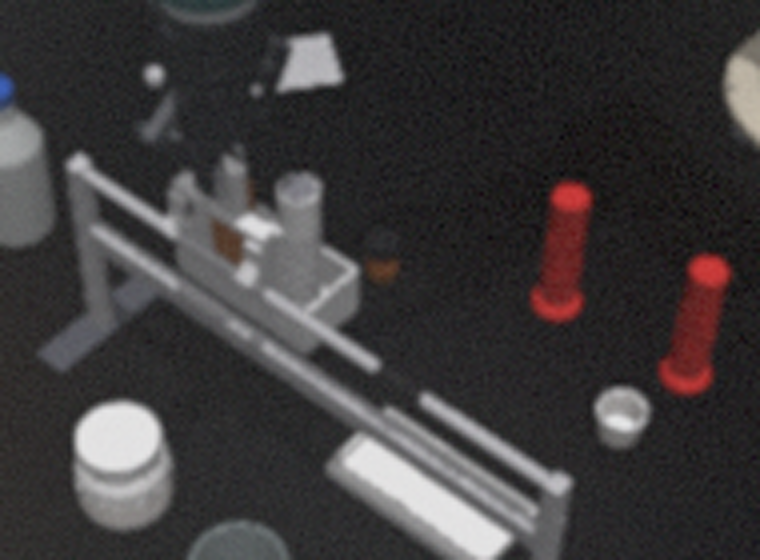

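The basket is behind the rail with the hooks over it at (185,195) and (260,230), both pieces standing. That was my last picture, so from here I use forces and depth numbers. Lowering.

Call:
{"api": "servo_tool", "payload": {"moves": [{"dp":[0,0.003,0.03],"delta_rot":[0,0,0],"fingers":0},{"dp":[0,0,0.05],"delta_rot":[0,0,0],"fingers":0},{"dp":[0,0,0.05],"delta_rot":[0,0,0],"fingers":0},{"dp":[0,0,0.04],"delta_rot":[0,0,0],"fingers":0},{"dp":[0,0,0.025],"delta_rot":[0,0,0],"fingers":0}]}}

```text
clock: 18.2
position: [0.6655, -0.0881, 0.3042]
ee_rot: [-0.001, 0.662, 0.749, -0.0]
contact_force: [-0.6, -0.7, -5.2]
width: 0.0105
gripper_force: 78.2
```

Run:
```python
from h import *
go(.6655,-.0878,.294,.125); print(readout.get_state()["moment"])
```

```text
t 18.2 pos [ 0.6655 -0.0881  0.3042] phi 0.123 q6 -0.36 w 0.0105 F [-0.6 -0.7 -5.2] gf 78.20431351661682
 rot [-0.02 -0.01 -0.02] dp [0.001 0.    0.051]
[ 0.00963912 -0.13246945 -0.02522982]
```

Call:
{"api": "servo_tool", "payload": {"moves": [{"dp":[0,0,0.02],"delta_rot":[0,0,0],"fingers":0},{"dp":[0,0,0.015],"delta_rot":[0,0,0],"fingers":0},{"dp":[0,0,0],"delta_rot":[0,0,0],"fingers":0}]}}

```text
clock: 18.5
position: [0.6659, -0.0882, 0.2985]
ee_rot: [-0.0, 0.662, 0.749, -0.0]
contact_force: [0.1, 0.3, -5.5]
width: 0.0107
gripper_force: 78.2
```

Call:
{"api": "servo_tool", "payload": {"moves": [{"dp":[0,0,0.01],"delta_rot":[0,0,0],"fingers":0},{"dp":[0,0,0.005],"delta_rot":[0,0,0],"fingers":0},{"dp":[0,0,0],"delta_rot":[0,0,0],"fingers":0}]}}

```text
clock: 18.8
position: [0.666, -0.0882, 0.2959]
ee_rot: [0.0, 0.662, 0.749, 0.0]
contact_force: [-0.3, 0.3, -5.3]
width: 0.0107
gripper_force: 78.2
```

Run:
```python
from h import *
go(.6655,-.0878,.294,.125); print(readout.get_state()["moment"])
```

```text
t 18.8 pos [ 0.666  -0.0882  0.2959] phi 0.123 q6 -0.36 w 0.0107 F [-0.3  0.3 -5.3] gf 78.180330991745
 rot [ 0.   -0.   -0.02] dp [ 0.002 -0.002  0.01 ]
[0.04026977 0.01571481 0.0104859 ]
```

Call:
{"api": "servo_tool", "payload": {"moves": [{"dp":[0,0,0.006],"delta_rot":[0,0,0],"fingers":0},{"dp":[0,0,0],"delta_rot":[0,0,0],"fingers":0}]}}

```text
clock: 19.0
position: [0.666, -0.0882, 0.2946]
ee_rot: [-0.0, 0.662, 0.749, 0.0]
contact_force: [-0.7, -0.9, -6.2]
width: 0.0105
gripper_force: 78.2
```

Call:
{"api": "servo_tool", "payload": {"moves": [{"dp":[0,0,0.005],"delta_rot":[0,0,0],"fingers":0},{"dp":[0,0,0],"delta_rot":[0,0,0],"fingers":0}]}}

```text
clock: 19.2
position: [0.666, -0.0882, 0.2939]
ee_rot: [0.0, 0.662, 0.749, 0.0]
contact_force: [-0.0, 0.2, -3.7]
width: 0.0107
gripper_force: 78.6
```

Call:
{"api": "servo_tool", "payload": {"moves": [{"dp":[0,0,0.004],"delta_rot":[0,0,0],"fingers":0},{"dp":[0,0,0],"delta_rot":[0,0,0],"fingers":0}]}}

```text
clock: 19.4
position: [0.666, -0.0882, 0.2938]
ee_rot: [0.0, 0.662, 0.749, 0.0]
contact_force: [-2.7, 0.2, 0.6]
width: 0.0109
gripper_force: 79.1
```

The hook roofs rest on the rail: contact came at the predicted height. I ease the load slightly and slide halfway.

Call:
{"api": "servo_tool", "payload": {"moves": [{"dp":[0.02,0,-0.001],"delta_rot":[0,0,0],"fingers":0},{"dp":[0.04,0,0],"delta_rot":[0,0,0],"fingers":0},{"dp":[0.04,0,0],"delta_rot":[0,0,0],"fingers":0},{"dp":[0.05,0,0],"delta_rot":[0,0,0],"fingers":0},{"dp":[0.05,0,0],"delta_rot":[0,0,0],"fingers":0}]}}

```text
clock: 19.9
position: [0.6613, -0.05, 0.2939]
ee_rot: [0.002, 0.662, 0.749, -0.001]
contact_force: [-0.8, -5.3, 0.1]
width: 0.0101
gripper_force: 79.2
```

Call:
{"api": "servo_tool", "payload": {"moves": [{"dp":[0.05,0,0],"delta_rot":[0,0,0],"fingers":0},{"dp":[0.05,0,0],"delta_rot":[0,0,0],"fingers":0},{"dp":[0.04,0,0],"delta_rot":[0,0,0],"fingers":0},{"dp":[0.02,0,0],"delta_rot":[0,0,0],"fingers":0},{"dp":[0,0,0],"delta_rot":[0,0,0],"fingers":0}]}}

```text
clock: 20.4
position: [0.6572, -0.0167, 0.2938]
ee_rot: [0.001, 0.662, 0.749, 0.0]
contact_force: [-2.3, -3.3, 2.9]
width: 0.0107
gripper_force: 79.3
```

Run:
```python
from h import *
go(.6415+.002,.0715,.294,.125); s=readout.get_state(); print(s["moment"])
def sl(n,s=None,P=None):
    if P is None: P,d=imaging.get_image(n)
    c=cam(n,s); g=P.astype(float).mean(2); ys=np.arange(-.02,.17,.002)
    v=[]
    for y in ys:
        u=proj(c,(.6525-.1255*y,y,.1885)); i,j=int(round(u[1])),int(round(u[0]))
        v.append(int(g[max(i-1,0):i+2,max(j-1,0):j+2].max()) if 0<=i<400 and 0<=j<640 else -1)
    print(n,v)
sl("wrist",s); 
for n in("top","scene"): sl(n,P=np.load(n+".npz")["p"])
```

```text
t 20.4 pos [ 0.6572 -0.0167  0.2938] phi 0.124 q6 -0.25 w 0.0107 F [-2.3 -3.3  2.9] gf 79.30865049362183
 rot [ 0.01  0.01 -0.01] dp [ 0.446 -0.013 -0.001]
[-0.54747104  0.35836887  0.20893223]
wrist [102, 102, 102, 102, 102, 102, 102, 102, 102, 178, 229, 230, 230, 230, 231, 231, 231, 231, 231, 231, 231, 231, 225, 195, 203, 203, 204, 206, 207, 208, 209, 210, 211, 211, 212, 212, 214, 60, 59, 60, 60, 60, 60, 60, 59, 59, 58, 59, 58, 58, 58, 57, 56, 56, 56, 55, 57, 216, 217, 216, -1, -1, -1, -1, -1, -1, -1, -1, -1, -1, -1, -1, -1, -1, -1, -1, -1, -1, -1, -1, -1, -1, -1, -1, -1, -1, -1, -1, -1, -1, -1, -1, -1, -1, -1]
top [236, 236, 236, 236, 230, 227, 227, 232, 236, 237, 237, 237, 237, 236, 236, 229, 231, 235, 235, 238, 238, 238, 238, 237, 230, 228, 228, 233, 237, 237, 237, 237, 237, 237, 237, 229, 223, 119, 119, 58, 51, 51, 51, 51, 51, 51, 51, 51, 51, 51, 51, 52, 52, 52, 52, 219, 232, 237, 237, 239, 239, 239, 239, 237, 230, 231, 231, 233, 238, 238, 238, 238, 238, 238, 231, 228, 232, 232, 237, 237, 237, 237, 237, 237, 229, 229, 231, 235, 237, 237, 237, 237, 237, 237, 231]
scene [174, 174, 174, 174, 174, 174, 174, 174, 174, 174, 174, 174, 174, 176, 176, 176, 176, 176, 176, 174, 174, 174, 176, 176, 176, 176, 176, 176, 174, 174, 176, 176, 176, 176, 176, 162, 162, 130, 130, 79, 66, 53, 54, 54, 54, 54, 54, 54, 53, 52, 52, 64, 64, 134, 134, 165, 171, 171, 171, 171, 174, 174, 176, 176, 176, 176, 176, 178, 178, 178, 178, 178, 178, 178, 177, 177, 177, 179, 179, 179, 179, 179, 178, 178, 178, 178, 178, 178, 178, 180, 180, 180, 181, 181, 181]
```

Call:
{"api": "servo_tool", "payload": {"moves": [{"dp":[0.02,0,0],"delta_rot":[0,0,0],"fingers":0},{"dp":[0.04,0,0],"delta_rot":[0,0,0],"fingers":0},{"dp":[0.05,0,0],"delta_rot":[0,0,0],"fingers":0},{"dp":[0.05,0,0],"delta_rot":[0,0,0],"fingers":0},{"dp":[0.05,0,0],"delta_rot":[0,0,0],"fingers":0}]}}

```text
clock: 20.95
position: [0.6522, 0.0233, 0.2939]
ee_rot: [0.002, 0.663, 0.749, -0.001]
contact_force: [-1.3, -7.3, 3.4]
width: 0.011
gripper_force: 79.6
```

Call:
{"api": "servo_tool", "payload": {"moves": [{"dp":[0.05,0,0],"delta_rot":[0,0,0],"fingers":0},{"dp":[0.05,0,0],"delta_rot":[0,0,0],"fingers":0},{"dp":[0.05,0,0],"delta_rot":[0,0,0],"fingers":0},{"dp":[0.04,0,0],"delta_rot":[0,0,0],"fingers":0},{"dp":[0.02,0,0],"delta_rot":[0,0,0],"fingers":0}]}}

```text
clock: 21.45
position: [0.647, 0.0657, 0.2938]
ee_rot: [0.001, 0.662, 0.749, -0.001]
contact_force: [-1.0, -8.0, 3.8]
width: 0.0109
gripper_force: 79.5
```

Call:
{"api": "servo_tool", "payload": {"moves": [{"dp":[0.013,0,0],"delta_rot":[0,0,0],"fingers":0},{"dp":[0,0,0],"delta_rot":[0,0,0],"fingers":0}]}}

```text
clock: 21.65
position: [0.6466, 0.0684, 0.2938]
ee_rot: [0.001, 0.662, 0.749, -0.0]
contact_force: [-1.8, -5.5, 3.7]
width: 0.011
gripper_force: 79.5
```

Run:
```python
from h import *
go(.6455,.0712,.294,.125); s=readout.get_state(); print(s["moment"])
def prof(n,s,z,off,lo,hi):
    p,d=imaging.get_image(n); c=cam(n,s); P=cloud(c,d).reshape(-1,3); ok=d.ravel()>0
    a=.125; L=P-np.array([.6435,.0722,0]); X=L[:,0]*np.cos(a)+L[:,1]*np.sin(a);Y=-L[:,0]*np.sin(a)+L[:,1]*np.cos(a);Z=P[:,2]
    for nm,zl,zh,xl,xh in(("roof",.19,.202,-.02,.02),("tab",.235,.256,-.02,.02),("rim",.115,.127,-.08,-.005),("tops",.205,.218,-.07,-.015)):
        m=ok&(Z>zl)&(Z<zh)&(X>xl)&(X<xh)&(abs(Y)<.08)
        if m.sum(): 
            h=np.histogram(Y[m],np.arange(-.08,.081,.004))[0]; print(n,nm,m.sum(),"X",X[m].min().round(3),X[m].max().round(3),"Y",Y[m].min().round(4),Y[m].max().round(4)); print("  ",h.tolist())
for n in("wrist","scene","top"): prof(n,s,0,0,0,0)
```

```text
t 21.65 pos [0.6466 0.0684 0.2938] phi 0.123 q6 -0.12 w 0.011 F [-1.8 -5.5  3.7] gf 79.49293255805969
 rot [ 0.01  0.02 -0.02] dp [ 0.015 -0.004 -0.001]
[-0.9553125   0.3665728   0.12506967]
wrist roof 1450 X -0.011 0.015 Y -0.0791 0.0799
   [5, 5, 1, 0, 0, 0, 0, 0, 0, 0, 0, 0, 0, 0, 0, 0, 0, 0, 0, 0, 0, 1, 9, 18, 69, 74, 168, 263, 277, 394, 17, 11, 11, 11, 21, 19, 26, 22, 14, 14]
wrist tab 4608 X -0.015 0.02 Y -0.0236 0.0172
   [0, 0, 0, 0, 0, 0, 0, 0, 0, 0, 0, 0, 0, 0, 167, 239, 268, 276, 273, 292, 802, 1174, 310, 475, 332, 0, 0, 0, 0, 0, 0, 0, 0, 0, 0, 0, 0, 0, 0, 0]
wrist rim 2089 X -0.068 -0.008 Y -0.0678 0.0609
   [0, 0, 0, 10, 11, 12, 19, 33, 29, 34, 38, 60, 65, 80, 123, 201, 24, 16, 94, 225, 17, 14, 0, 0, 0, 0, 4, 13, 54, 77, 94, 118, 77, 74, 301, 172, 0, 0, 0, 0]
wrist tops 4151 X -0.051 -0.022 Y -0.0317 0.046
   [0, 0, 0, 0, 0, 0, 0, 0, 0, 0, 0, 0, 106, 265, 368, 0, 0, 0, 0, 0, 0, 0, 0, 0, 182, 396, 522, 556, 582, 556, 451, 167, 0, 0, 0, 0, 0, 0, 0, 0]
scene roof 108 X -0.02 0.016 Y -0.0797 0.08
   [1, 1, 0, 0, 0, 1, 2, 0, 3, 6, 4, 3, 1, 2, 1, 3, 3, 2, 1, 3, 3, 3, 0, 2, 6, 
[... 394 characters left out ...]
cene tops 86 X -0.05 -0.019 Y 0.0153 0.0459
   [0, 0, 0, 0, 0, 0, 0, 0, 0, 0, 0, 0, 0, 0, 0, 0, 0, 0, 0, 0, 0, 0, 0, 1, 6, 12, 13, 13, 13, 14, 12, 2, 0, 0, 0, 0, 0, 0, 0, 0]
top roof 121 X -0.012 0.014 Y -0.076 0.0688
   [1, 0, 1, 0, 1, 1, 1, 2, 11, 14, 11, 11, 5, 4, 0, 0, 0, 0, 0, 0, 0, 0, 0, 0, 3, 8, 9, 13, 12, 8, 1, 0, 0, 1, 0, 1, 0, 2, 0, 0]
top rim 137 X -0.069 -0.005 Y -0.0788 0.0794
   [2, 4, 12, 18, 5, 8, 8, 4, 5, 3, 3, 4, 4, 4, 3, 3, 1, 2, 0, 0, 0, 0, 0, 0, 0, 0, 0, 0, 2, 0, 2, 0, 0, 1, 25, 3, 2, 3, 3, 3]
top tops 211 X -0.053 -0.018 Y -0.0523 0.0432
   [0, 0, 0, 0, 0, 0, 2, 11, 17, 19, 19, 18, 16, 8, 3, 0, 0, 0, 0, 0, 0, 0, 0, 0, 6, 15, 17, 18, 16, 17, 9, 0, 0, 0, 0, 0, 0, 0, 0, 0]
```

Call:
{"api": "servo_tool", "payload": {"moves": [{"dp":[0,0,-0.004],"delta_rot":[0,0,0],"fingers":0},{"dp":[0.006,0,0],"delta_rot":[0,0,0],"fingers":0},{"dp":[0,0,0],"delta_rot":[0,0,0],"fingers":0}]}}

```text
clock: 22.1
position: [0.6464, 0.0699, 0.2938]
ee_rot: [0.0, 0.662, 0.749, -0.0]
contact_force: [-0.9, -4.5, 1.0]
width: 0.0109
gripper_force: 79.2
```

```bash
cat > ctr.py <<'E'
from h import *
go(.6455,.0722,.294,.125); s=readout.get_state(); print(s["moment"])
p,d=imaging.get_image("wrist"); c=cam("wrist",s); P=cloud(c,d).reshape(-1,3); a=.125
L=P-np.array([.6435,.0722,0]); X=L[:,0]*np.cos(a)+L[:,1]*np.sin(a);Y=-L[:,0]*np.sin(a)+L[:,1]*np.cos(a);Z=P[:,2]
m=(Z>.235)&(Z<.256)&(abs(X)<.012)&(abs(Y)<.06); print("tab",np.percentile(Y[m],[.5,99.5]))
m=(Z>.118)&(Z<.127)&(X<-.005)&(X>-.08)&(abs(Y)<.08); print("rim",np.percentile(Y[m],[.5,99.5]), X[m].min())
E
python3 ctr.py
```

```text
t 22.1 pos [0.6464 0.0699 0.2938] phi 0.123 q6 -0.12 w 0.0109 F [-0.9 -4.5  1. ] gf 79.16094303131104
 rot [-0.    0.01 -0.02] dp [ 0.012 -0.003 -0.001]
[-0.95233995  0.23953932  0.08609539]
tab [-0.02092448  0.01834914]
rim [-0.06226793  0.06228579] -0.06823184828814141
```

Call:
{"api": "servo_tool", "payload": {"moves": [{"dp":[0.008,0,-0.003],"delta_rot":[0,0,0],"fingers":0},{"dp":[0.002,0,0],"delta_rot":[0,0,0],"fingers":0},{"dp":[0,0,0],"delta_rot":[0,0,0],"fingers":0}]}}

```text
clock: 22.45
position: [0.646, 0.0729, 0.2939]
ee_rot: [-0.001, 0.662, 0.749, 0.0]
contact_force: [-0.8, -2.0, -2.5]
width: 0.0108
gripper_force: 78.7
```

```bash
python3 ctr.py
```

```text
t 22.45 pos [0.646  0.0729 0.2939] phi 0.123 q6 -0.12 w 0.0108 F [-0.8 -2.  -2.5] gf 78.65316152572632
 rot [-0.01 -0.01 -0.02] dp [-0.003 -0.003 -0.001]
[-0.44964486  0.08290702  0.12469989]
tab [-0.01785948  0.02144329]
rim [-0.05905291  0.06560035] -0.06818215843900813
```

Call:
{"api": "servo_tool", "payload": {"moves": [{"dp":[-0.006,0,0],"delta_rot":[0,0,0],"fingers":0},{"dp":[0,0,0],"delta_rot":[0,0,0],"fingers":0},{"dp":[0,0,0],"delta_rot":[0,0,0],"fingers":0.1},{"dp":[0,0,0],"delta_rot":[0,0,0],"fingers":0.2},{"dp":[0,0,0],"delta_rot":[0,0,0],"fingers":0.4}], "force": 20}}

```text
clock: 23.0
position: [0.647, 0.0711, 0.2954]
ee_rot: [0.001, 0.662, 0.749, 0.001]
contact_force: [0.6, 0.7, -0.9]
width: 0.0303
gripper_force: 0.0
```

Call:
{"api": "servo_tool", "payload": {"moves": [{"dp":[0,0,0],"delta_rot":[0,0,0],"fingers":0.6},{"dp":[0,0,-0.05],"delta_rot":[0,0,0],"fingers":0.6},{"dp":[0,0,-0.15],"delta_rot":[0,0,0],"fingers":0.6},{"dp":[0,0,-0.2],"delta_rot":[0,0,0],"fingers":0.6},{"dp":[0,0,0],"delta_rot":[0,0,0],"fingers":0.6}]}}

```text
clock: 23.5
position: [0.6483, 0.0711, 0.3821]
ee_rot: [0.005, 0.662, 0.749, 0.004]
contact_force: [0.5, 0.4, -0.1]
width: 0.0511
gripper_force: 0.0
```

```bash
python3 ctr.py
python3 - <<'E'
from h import *
s=readout.get_state(); p,d=imaging.get_image("wrist"); c=cam("wrist",s); P=cloud(c,d).reshape(-1,3); a=.125
L=P-np.array([.6435,.0722,0]); X=L[:,0]*np.cos(a)+L[:,1]*np.sin(a);Y=-L[:,0]*np.sin(a)+L[:,1]*np.cos(a);Z=P[:,2]
for y0 in(.032,-.032):
    m=(abs(Y-y0)<.028)&(Z>.2)&(Z<.225)&(X<-.01)&(X>-.08); print("top",y0,m.sum(),X[m].mean(),Y[m].mean(),Z[m].mean(),Z[m].std())
m=(Z>.235)&(Z<.256)&(abs(X)<.02)&(abs(Y)<.06); print("tab X",X[m].min(),X[m].max(),Z[m].max(),cv2.minAreaRect(np.c_[X,Y][m].astype(np.float32)))
g=p.mean(2); print([ (round(y,3),int(g[int(round(v)),int(round(u))])) for y in np.arange(.04,.11,.004) for u,v in [proj(c,(.6525-.1255*y,y,.1885))] if 0<=u<639 and 0<=v<399])
E
```

```text
t 23.5 pos [0.6483 0.0711 0.3821] phi 0.123 q6 -0.12 w 0.0511 F [ 0.5  0.4 -0.1] gf 0.0
 rot [ 0.13  0.02 -0.02] dp [ 0.007 -0.013  0.44 ]
[ 0.02522535 -0.00398773  0.01446054]
tab [-0.01873371  0.02064452]
rim [-0.06252901  0.07429572] -0.06812666472954038
top 0.032 1526 -0.03683703781700123 0.03629864059183209 0.21133839773678445 0.001914282053998688
top -0.032 1365 -0.03242020632197659 -0.029578540684118578 0.21032269688484415 0.002534684133659579
tab X -0.003286613395774627 0.008507051101511776 0.2511194352006783 ((0.002546432428061962, 0.0011041630059480667), (0.03980882465839386, 0.011735151521861553), 89.70446014404297)
[(np.float64(0.04), 167), (np.float64(0.044), 169), (np.float64(0.048), 174), (np.float64(0.052), 172), (np.float64(0.056), 176), (np.float64(0.06), 174), (np.float64(0.064), 174), (np.float64(0.068), 200), (np.float64(0.072), 243), (np.float64(0.076), 231), (np.float64(0.08), 129), (np.float64(0.084), 129), (np.float64(0.088), 127), (np.float64(0.092), 244), (np.float64(0.096), 244), (np.float64(0.1), 244), (np.float64(0.104), 244), (np.float64(0.108), 244)]
```

Released: it hangs upright, centred within about 1 mm, with both tops level at 0.211. I back off and check once from the fixed cameras.

Call:
{"api": "servo_tool", "payload": {"moves": [{"dp":[0,0,-0.2],"delta_rot":[0,0,0],"fingers":0.6},{"dp":[0,0,-0.2],"delta_rot":[0,0,0],"fingers":0.6},{"dp":[0,-0.2,0],"delta_rot":[0,0,0],"fingers":0.6},{"dp":[0,-0.2,0],"delta_rot":[0,0,0],"fingers":0.6},{"dp":[0,-0.2,0],"delta_rot":[0,0,0],"fingers":0.6}]}}

```text
clock: 24.1
position: [0.5258, 0.0563, 0.4533]
ee_rot: [-0.001, 0.662, 0.749, -0.001]
contact_force: [-0.3, -0.4, 0.4]
width: 0.0512
gripper_force: 0.0
```

Call:
{"api": "servo_tool", "payload": {"moves": [{"dp":[0,-0.2,0],"delta_rot":[0,0,0],"fingers":0.6},{"dp":[0,-0.2,0],"delta_rot":[0,0,0],"fingers":0.6},{"dp":[0,-0.2,0],"delta_rot":[0,0,0],"fingers":0.6},{"dp":[0,0,0],"delta_rot":[0,0,0],"fingers":0.6}]}}

```text
clock: 24.5
position: [0.403, 0.0417, 0.4545]
ee_rot: [-0.001, 0.663, 0.749, -0.001]
contact_force: [1.2, -0.0, 0.4]
width: 0.0513
gripper_force: 0.0
```

Run:
```python
from h import *
a=.125
for n in("top","scene"):
    p,d=imaging.get_image(n); c=cam(n); P=cloud(c,d).reshape(-1,3); ok=d.ravel()>0
    L=P-np.array([.6435,.0722,0]); X=L[:,0]*np.cos(a)+L[:,1]*np.sin(a);Y=-L[:,0]*np.sin(a)+L[:,1]*np.cos(a);Z=P[:,2]
    for nm,zl,zh,xl,xh in(("tab",.235,.258,-.02,.025),("roof",.192,.202,-.015,.015),("top+",.203,.22,-.08,-.012)):
        for sg in((0,) if nm=="tab" else (1,-1)):
            m=ok&(Z>zl)&(Z<zh)&(X>xl)&(X<xh)&(abs(Y-sg*.034)<.028)
            if m.sum(): print(n,nm,sg,m.sum(),X[m].mean().round(4),Y[m].min().round(4),Y[m].max().round(4),Y[m].mean().round(4),Z[m].mean().round(4))
    # bystanders: changes versus start
    d0=np.load(n+".npz")["d"]; P0=cloud(c,d0).reshape(-1,3)
    for nm,x,y in(("vial",.469,-.128),("cruc",.445,.124)):
        f=lambda Q:Q[(abs(Q[:,0]-x)<.04)&(abs(Q[:,1]-y)<.04)&(Q[:,2]>.015)&(Q[:,2]<.06)].mean(0).round(4)
        print(nm,f(P0),f(P))
```

```text
top tab 0 94 0.0005 -0.0205 0.0196 -0.0002 0.2465
top roof 1 56 -0.0018 0.0063 0.055 0.0315 0.1975
top roof -1 60 -0.0015 -0.0435 -0.0063 -0.0322 0.1977
top top+ 1 105 -0.0388 0.0195 0.0487 0.0337 0.2106
top top+ -1 119 -0.0353 -0.0492 -0.0197 -0.0343 0.2104
vial [ 0.4689 -0.1273  0.0428] [ 0.4687 -0.1267  0.0415]
cruc [0.4451 0.1252 0.0265] [nan nan nan]
scene tab 0 99 0.0062 -0.0199 0.0206 0.0014 0.2456
scene roof 1 57 0.0059 0.0061 0.0611 0.0322 0.1978
scene roof -1 38 0.0068 -0.0436 -0.0071 -0.031 0.1981
scene top+ 1 92 -0.034 0.0201 0.0492 0.0357 0.2112
scene top+ -1 61 -0.0351 -0.0492 -0.018 -0.0341 0.2117
vial [ 0.4759 -0.1242  0.0356] [ 0.4758 -0.1244  0.0351]
cruc [0.445  0.1216 0.0242] [0.4448 0.1216 0.0247]<stdin>:13: RuntimeWarning: Mean of empty slice.
  ret = um.true_divide(
```

Both fixed cameras agree: the carrier is centred within about 1 mm and both pieces stand level. The vial and crucible have not moved. Handing in.

```bash
python3 -c "
from rig import manip
print(manip.sign_off())"
```

```text
the job is handed in; nothing more can be done
None
```

I handed the job in at about 24.6 s: the carrier hangs upright on the rail, centred on the sleeve to about 1–2 mm, with the white cylinder and amber bottle standing in it; the vial and crucible measured unmoved, and I didn't re-measure the other bystanders.

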